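# Load a cover lid rim-down into the deburring nest and lock it

## Task

Take the grey cover lid that stands on edge in the slotted holder and lay it in the pocket of the aluminium nest with its open, rimmed side down and its smooth closed face up, seated flat. Then swing the keeper arm all the way round over the lid so it is retained for deburring. Leave the tin, tape roll, screwdriver and deburring tool where they are.

Things in the scene. Friction and masses are not known exactly. Their poses are not given: they have to be found in the camera images.
- lid: Loose grey plastic lid, a shallow open box 50 (its x) x 70 (y) x 16 mm (z), 80 g; closed face 4 mm thick, rim walls 4 mm thick, hollow 12 mm deep. Origin: centre of the rim's plane (open side); z points to the closed face, whose outside is at z = 16 mm. Starts standing on a short edge in the holder, its y pointing down, z level.
- holder_slot (a point): Centre of the slot floor in the fixed black holder, 14 mm above the board, z up. The slot runs along x, 17.6 mm wide (y), between two cheeks 36 mm long and 8 mm thick that rise 25 mm above its floor; foot 70 x 60 x 14 mm. The lid stands centred in it: its sides stand 7 mm out past the cheeks, its top is 84 mm above the board, its closed face looks to +y.
- nest_seat (a point): Centre of the pocket in the fixed aluminium nest, at the seat for the lid's rim, 35 mm above the board; x along the pocket's length towards the keeper arm's pivot post, z up. Pocket 75 (x) x 55 mm (y). A black island 44 x 24 mm rises 8 mm above the seat and enters the lid's hollow: the lid seats only rim-down, either way round. Seated: lid origin here, lid y along x.
- nest: The nest, fixed on the 16 mm board; origin 35 mm below nest_seat, same axes. Base plate x -52 to 82, y +-45, 10 mm thick. Steel walls 5 mm high, with flared tabs to 11 mm above the seat, at the pocket's ends (50 mm wide) and four corners (|x| 27 to 38 mm, out to |y| 35 mm). Between the corners the long sides are open and the pedestal is 34 mm wide: fingers fit beside the lid down to the base plate.
- keeper_arm (a joint): Angle of the steel keeper arm about its upright pivot, 62 mm along +x from nest_seat. 0: parked, along nest +y; 1.571 (its stop): along nest -x, over the lid's middle. Grows anticlockwise seen from above. Light friction (about 0.7 N at the knob), stays where left. Arm 14 mm wide, 8 thick, underside 54 mm above the board, 3 mm above a seated lid.
- keeper_knob (a point): On the axis of the upright black knob at the arm's free end, 62 mm from the pivot, 82 mm above the board. The knob is round, 14 mm across, from 62 to 94 mm above the board; the point turns with the arm.
- ferrule_tin: Round light-grey tin, 64 mm across and 30 mm high; origin under its centre. To be left alone.
- tape_2: Roll of tape, 57 mm across and 19 mm high, lying flat; origin under its centre. To be left alone.
- screwdriver_2: Screwdriver 155 mm long and 20 mm thick, lying; origin under its middle, its length along its y. To be left alone.
- deburring_tool: Slim grey deburring tool 107 mm long and 12 mm thick, lying; origin under its middle, its length along its y. To be left alone.

How it is judged:
On the way, in this order (a step that is already met when the one before it is completed fails the run):
1. the lid lies flat in the nest's pocket, rim down (horizontal distance between lid and nest_seat below 0.006 m and z of lid in the frame of nest_seat below 0.003 m and angle between lid's own z axis and vertical below 0.08 rad), for 0.2 s.
2. the keeper arm is swung right over the lid (value of joint keeper_arm above 1.4 rad), for 0.2 s.
At the end, for the whole second after the job is handed in: The lid rests in the nest's pocket, closed face up (tilted less than 0.08 rad), its rim within 3 mm of the seat's height, within 6 mm of the pocket's centre, its long side along the pocket's (within 0.15 rad), and the keeper arm stands over it within 0.17 rad of its stop; all at rest and released (all of step 1 and z of lid in the frame of nest_seat above -0.003 m and angle between the y axis of lid and the x axis of nest_seat, either way round below 0.15 rad and value of joint keeper_arm above 1.4 rad and linear speed of lid below 0.02 m/s); the robot touches nothing.
It fails at once if a bystander is moved more than 3 cm (distance of any of ferrule_tin, tape_2, screwdriver_2, deburring_tool from where it was at the start of the episode above 0.03 m).
It also fails if it takes over 50 s, if anything falls off the work surface, if the arm or the gripper's body presses on something with over 40 N, if the wrist force passes 120 N, or if a joint passes its speed limit or range.

## Robot

A 6-joint arm with a two-finger parallel gripper is mounted at the origin on a cart in front of the work surface, level with it; the furniture and walls round the work are solid. World frame = base frame: x ahead of the robot, y to its left, z up, the work surface at z = 0. Lengths are in m, angles in rad, forces in N, time in s.
With the tool pointing down it reaches from about 0.25 to 0.775 m from the base axis. Payload 8.9 kg.
Tool frame: the origin (TCP) lies midway between the tips of the shut fingers; the grasp point (between the pads) lies manip.hold_point_z behind it (manip.hold_point_z is the distance from the TCP to the grasp point, in m); z points along the fingers, y is the line along which they close (so a half turn about z gives the same grasp; the last joint's range is limited). The gripper opens to 85 mm and grips with 20 to 120 N. Pads are 22 mm wide; open, the fingers measure 114 mm over their backs; the gripper's body (76 mm by 85 mm) begins 54 mm behind the grasp point. The pads swing forward as they close: fully open they stand 13 mm farther back than shut.
Start: joints at [-1.266, 0.291, -0.153, 1.127, 0, 1.431], TCP at [0.225, -0.474, 0.196] pointing down, gripper open.
Joint ranges: [-2.52, 2.52], [-0.91, 1.74], [-1.3, 1.37], [-1.96, 2.02], [-1.52, 1.47], [-3.14, 3.14]. Speed limits (rad/s): [2.22, 2.22, 2.79, 3.14, 3.14, 3.14].

## Interface

Orientations are given as a 3x3 rotation matrix whose columns are the frame's x, y, z axes.
In Python, from bench import manip, vision, job gives the robot as it stands.
- The arm moves only by the shell command python3 -m pendant 'ROWS' [OPENING] [FORCE]. ROWS is text: rows parted by semicolons, each of 6 numbers parted by spaces: the shift along the tool's x, y, z in cm, then the turn, a rotation vector about the tool's x, y, z in rad. In form: x y z wx wy wz; .... A call has 1 to 12 rows; each row is the pose to reach, as a shift and turn from the pose commanded when the call began, along the tool's axes at that moment; what a row does not reach only later rows make up. A row lasts 1/8 s, in which the tool goes at most 62.5 mm and 10.7 degrees, less where a joint would pass 70% of its speed; a pose out of reach is approached as far as the arm can. A call with a gripper value outside its range is refused whole. OPENING is the closure, from 0 (fully open) to 1 (shut), set as the call begins (- or left out, the last holds). The fingers move at their own pace and stop on an object; FORCE is the grip in N (left out, the last holds). Time passes only in rows, so rows that repeat a pose let the fingers close. It gives the time, the measured TCP pose, the force, the opening and the grip force at its end, in the units of the state.
- manip.get_obs(): the state, without advancing time (a new reading comes with each control period).
- vision.grab_frame(name): name is "scene" or "top"; returns the picture (384x512x3 uint8, red, green, blue); there is no depth.
- vision.calibration(name): a dict with "fx", "fy", "cx", "cy" (pixels), "origin" and "rotation" of the camera in the world. Camera axes: x right, y up, looking along -z (the intrinsics and any distortion apply to the point x, -y, -z); pixel columns grow to the right and rows downward; lengths in m; the calibration is good to about 2 mm. A picture is of the moment at which its call begins. calibration takes no time and is no camera call.
- job.close_job(): hands the job in; it is judged then, once.
The state is a dict: "time_s": time; "joints": joint angles; "joint_vel": joint speeds; "joint_torque": joint torques, N m; "ee_pos": TCP position; "tcp_rot": TCP orientation; "force": force on the tool from outside, world axes, zero at the start; "moment": the same for the moment, N m; "finger_gap": finger opening in m; "finger_force": force on a finger pad.
Only numpy, scipy, OpenCV 4.12 (cv2) and the standard library are available. Lean on these libraries where they do the work, as an engineer would, in place of code of your own. Each camera call takes 0.05 s, during which the arm holds its last target. There are 200 camera calls.

## Working session

There is one attempt and no reset: what is moved stays moved. The work goes in short steps, Python scripts to look and compute and a shell command to move; the robot and the scene stay as the last step left them, time stands still between calls to the robot, and variables do not carry over. Pictures are saved under pics/ and viewed, at most 10 in all, crops included, and the job is handed in when it is done.

```bash
mkdir -p pics; ls
python3 - <<'E'
from bench import manip, vision, job
import cv2,numpy as np
np.set_printoptions(precision=4,suppress=True)
print(manip.hold_point_z); o=manip.get_obs(); print(o)
for n in("scene","top"):
    im=vision.grab_frame(n); cv2.imwrite(f"pics/{n}0.png",im[:,:,::-1]); print(n,vision.calibration(n))
E
```

```text
pics
0.0187
{'time_s': 0.0, 'joints': array([-1.2663,  0.2913, -0.1541,  1.1267,  0.    ,  1.4315]), 'joint_vel': array([ 0.0012,  0.0006, -0.0002, -0.0002, -0.0013, -0.0001]), 'joint_torque': array([ -0.0002, -53.7142,  33.1375,   0.0159,  -0.0004,  -0.    ]), 'ee_pos': array([ 0.2253, -0.4737,  0.1955]), 'tcp_rot': array([[ 0.9031,  0.4294, -0.0004],
       [ 0.4294, -0.9031,  0.0013],
       [ 0.0002, -0.0013, -1.    ]]), 'force': array([-0.7008, -0.6894,  0.0972]), 'moment': array([-0.0322,  0.0248, -0.0661]), 'finger_force': 0.0, 'finger_gap': 0.08557116311499743}
scene {'fx': 419.20753125272614, 'fy': 419.20753125272614, 'cx': 251.81878928936408, 'cy': 195.6230534002645, 'origin': array([0.0261, 0.3912, 0.7654]), 'rotation': array([[-0.6323,  0.5694, -0.5254],
       [-0.7748, -0.4674,  0.4258],
       [-0.0032,  0.6763,  0.7366]])}
top {'fx': 366.7910203011789, 'fy': 366.7910203011789, 'cx': 250.2967335427625, 'cy': 189.4585031051359, 'origin': array([0.4083, 0.0155, 0.9268]), 'rotation': array([[-0.023 ,  0.9898, -0.1407],
       [-0.9997, -0.0216,  0.0114],
       [ 0.0083,  0.141 ,  0.99  ]])}
```

View pics/scene0.png

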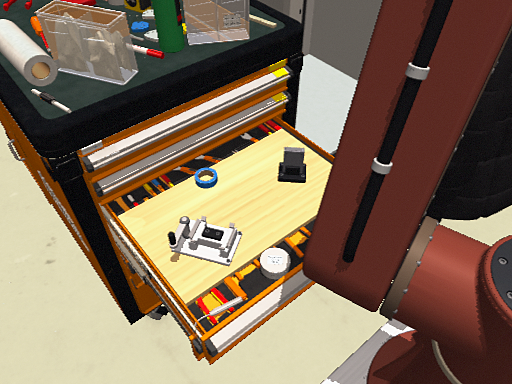

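View pics/top0.png

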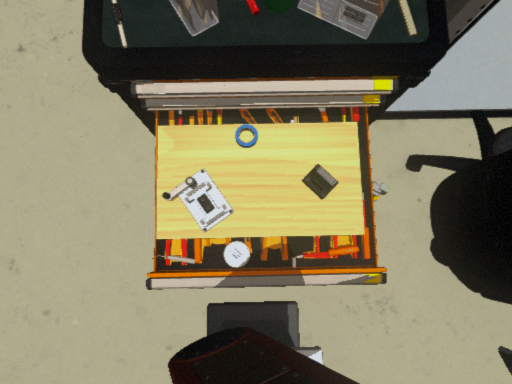

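The scene view shows the nest at about (208,238), its knob at (171,239), the holder with the lid at (292,165) and the tape at (206,178). In the top view the nest is at (205,203), the knob at (166,195), the holder at (320,180), the tin at (236,254), and tools lie at the drawer front. I'll enlarge both views.

Run:
```python
import cv2,numpy as np
t=cv2.imread("pics/top0.png");s=cv2.imread("pics/scene0.png")
f=lambda im,x,y,w,h:cv2.resize(im[y:y+h,x:x+w],(400,300),interpolation=cv2.INTER_CUBIC)
o=np.vstack([np.hstack([f(t,155,160,100,75),f(t,295,155,60,45)]),np.hstack([f(s,160,205,100,75),f(s,265,140,60,45)])])
cv2.imwrite("pics/crops.png",o)
```

```text
(no output)
```

View pics/crops.png

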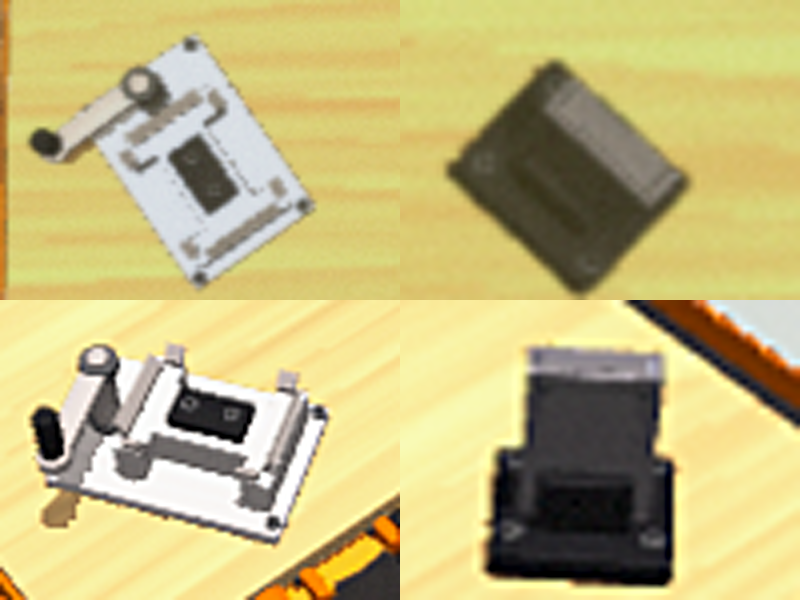

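The crops show the island centre at top (206,203.5) and scene (212.8,233.8). The knob is at (165.5,195) and (170.5,233), the pivot at (189.5,181) and (184.5,219), and the lid's top strip at (327,176.5) and (294.4,149.8). I'll measure these with masks and brighten the lid to see which face looks towards the camera.

```bash
cat > h.py <<'E'
import numpy as np,cv2
from bench import manip,vision,job
np.set_printoptions(precision=4,suppress=True)
C={n:vision.calibration(n) for n in("scene","top")}
def ray(n,p):
    c=C[n];d=np.array([(p[0]-c['cx'])/c['fx'],-(p[1]-c['cy'])/c['fy'],-1.]);d=c['rotation']@d
    return c['origin'],d/np.linalg.norm(d)
def onz(n,p,z):
    o,d=ray(n,p);return o+d*(z-o[2])/d[2]
def tri(ps,pt):
    (o1,d1),(o2,d2)=ray("scene",ps),ray("top",pt)
    s=np.linalg.lstsq(np.c_[d1,-d2],o2-o1,rcond=None)[0]
    a,b=o1+s[0]*d1,o2+s[1]*d2
    return (a+b)/2,np.linalg.norm(a-b)
def proj(n,P):
    c=C[n];q=c['rotation'].T@(np.asarray(P)-c['origin']);return np.array([c['cx']+c['fx']*q[0]/-q[2],c['cy']+c['fy']*q[1]/q[2]])
E
python3 - <<'E'
from h import *
for k,s,t in [("island",(212.75,233.75),(206,203.5)),("knobtop",(170.5,233),(165.5,195)),("pivot",(184.5,219.25),(189.5,181)),("lidtop",(294.4,149.75),(327.25,176.45)),
 ("scrE",(160+273/4,205+222/4),(205,229.75)),("scrN",(160+319/4,205+113/4),(232,211.25)),("tape",(206,178),(246.5,136))]:
    print(k,*tri(s,t))
t=cv2.imread("pics/top0.png");s=cv2.imread("pics/scene0.png")
for n,im,(x,y,w,h),(ix,iy,iw,ih) in (("top",t,(300,160,45,42),(192,188,30,32)),("scene",s,(270,140,45,55),(200,222,30,25))):
    g=cv2.cvtColor(im,cv2.COLOR_BGR2GRAY)
    m=np.zeros_like(g);m[iy:iy+ih,ix:ix+iw]=(g[iy:iy+ih,ix:ix+iw]<90)*255
    c=max(cv2.findContours(m,0,2)[0],key=cv2.contourArea);r=cv2.minAreaRect(c);print(n,"island",r,cv2.boxPoints(r).tolist())
    print(g[y:y+h:1,x:x+w:2] if 0 else "")
    hs=cv2.cvtColor(im,cv2.COLOR_BGR2HSV)
    m=np.zeros_like(g);sub=(slice(y,y+h),slice(x,x+w))
    lo,hi=(95,180) if n=="top" else (95,190)
    m[sub]=((g[sub]>lo)&(g[sub]<hi)&(hs[sub][...,1]<70))*255
    m=cv2.morphologyEx(m,cv2.MORPH_OPEN,np.ones((2,2)))
    c=max(cv2.findContours(m,0,2)[0],key=cv2.contourArea);r=cv2.minAreaRect(c);print(n,"lid",r,cv2.boxPoints(r).tolist())
br=lambda im,x,y:cv2.resize(np.clip(im[y:y+45,x:x+45]*3.0,0,255).astype(np.uint8),(400,400),interpolation=cv2.INTER_CUBIC)
cv2.imwrite("pics/lid.png",np.hstack([br(t,300,160),br(s,270,142)]))
E
```

```text
island [0.5015 0.1127 0.0524] 0.0013759974075431458
knobtop [0.517  0.1976 0.1093] 0.00278441967931981
pivot [0.552  0.1476 0.0805] 0.0008510913011733058
lidtop [ 0.5538 -0.171   0.0959] 0.0028172129028300012
scrE [0.4402 0.1186 0.0274] 0.002098130754561577
scrN [0.4847 0.0527 0.0212] 0.0030332036523516297
tape [0.6749 0.0121 0.0222] 0.0012195917826929418
top island ((205.229736328125, 203.12161254882812), (17.20465087890625, 9.067316055297852), 54.462318420410156) [[196.54054260253906, 198.75674438476562], [203.91893005371094, 193.48648071289062], [213.91893005371094, 207.48648071289062], [206.54054260253906, 212.75674438476562]]

top lid ((327.0000305175781, 176.50001525878906), (21.920310974121094, 6.363960266113281), 45.0) [[317.0000305175781, 171.00001525878906], [321.5000305175781, 166.50001525878906], [337.0000305175781, 182.00001525878906], [332.5000305175781, 186.50001525878906]]
scene island ((212.23846435546875, 233.40771484375), (19.580917358398438, 11.038533210754395), 19.44003677368164) [[201.16921997070312, 235.35386657714844], [204.84307861328125, 224.9446258544922], [223.30770874023438, 231.46156311035156], [219.63385009765625, 241.8708038330078]]

scene lid ((295.0, 150.0), (4.0, 20.0), 90.0) [[285.0, 148.0], [305.0, 148.0], [305.0, 152.0], [285.0, 152.0]]
```

View pics/lid.png

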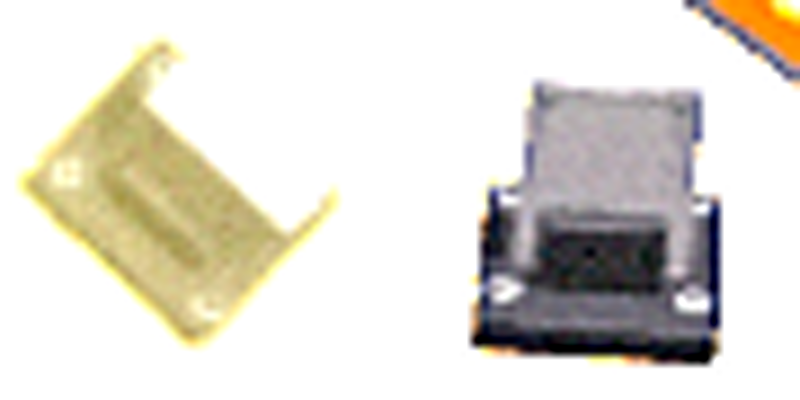

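Run:
```python
import cv2,numpy as np
np.set_printoptions(linewidth=220)
g=cv2.cvtColor(cv2.imread("pics/scene0.png"),cv2.COLOR_BGR2GRAY)
print(g[146:176,282:310])
g=cv2.cvtColor(cv2.imread("pics/top0.png"),cv2.COLOR_BGR2GRAY)
print(g[162:202,302:340])
```

```text
[[232 235 229 224 231 210 242 246 246 246 245 245 245 245 244 242 240 239 238 239 240 239 241 245 198  80  29  43]
 [232 208 163 133 142 142 151 156 154 179 188 186 183 190 185 204 201 193 225 233 231 206 234 246 247 239 125  32]
 [234 220 160  97 122 139 139 136 135 138 139 139 139 139 139 140 141 138 144 146 145 137 190 241 246 246 249 203]
 [240 230 174 118 138 147 145 145 145 144 143 144 142 141 143 140 140 138 137 136 173 151 183 240 243 243 246 246]
 [246 239 206 159 149 157 155 142 148 128 136 143 143 125 117 140 150 151 148 146 181 159 180 242 243 239 238 241]
 [247 213 102  56  65  73  79  89 101 100 128 141 156 161 159 164 168 180 148 137 151 143 169 239 240 234 233 231]
 [247 211  90  38  53  53  54  57  52  57  65  64  70  70  63  63  67  70  61  62  60  62 129 230 230 224 225 226]
 [247 213  94  41  38  48  56  58  57  56  55  55  54  54  52  54  48  52  48  52  49  38 171 230 229 227 228 230]
 [247 184  62  48  50  59  60  60  59  61  59  60  60  60  60  56  61  58  51  38  46  37 173 231 230 230 232 234]
 [246 180  61  48  58  62  59  58  61  62  60  58  59  59  60  60
[... 1842 characters left out ...]
10  16  53  60  43  33  26   2 226 238 230 231]
 [ 34  33  30  22  12  14   8  11  16  12  17  15  17  15  14  14   9  30  63  70  45  33  29   4 231 240 232 232]
 [ 58  37  17  12  15  14  11  20  15  13  13  12  13  16  17  15  14  25  39  40  30  29  29   2 233 241 234 232]
 [108  70  31  28  25  18  12  16  16  12  11  13   6  10  10  12   5  21  32  25  55  54  28   2 233 242 233 228]
 [ 68  40  31  35  38  34  35  34  36  38  35  37  35  39  29  30  27  34  33  84  62  66  65  15 230 238 230 226]]
[[199 195 199 ... 210 210 209]
 [195 199 199 ... 208 212 211]
 [200 199 201 ... 209 209 210]
 ...
 [193 192 194 ... 201 201 201]
 [196 192 193 ... 190 192 193]
 [192 193 195 ... 197 193 194]]
```

The face towards the camera is an even grey with no visible inner walls, so I take it as the closed face and will check after lifting. Next come the yaws and the grasp pose.

Run:
```python
from h import *
yaw=lambda v:np.degrees(np.arctan2(v[1],v[0]))
B=.014
print("lid top/scene @z",onz("top",(327.,176.5),B+.084),onz("scene",(294.6,149.8),B+.084))
a,b=onz("top",(319.25,168.75),B+.084),onz("top",(334.75,184.25),B+.084);print("lid width",np.linalg.norm(a-b),yaw(a-b))
a,b=onz("scene",(285,149.5),B+.084),onz("scene",(304,150.5),B+.084);print("scene",np.linalg.norm(a-b),yaw(a-b))
# holder foot corners in top crop (z .014+B), W,S,E(ish)
q=lambda u,v:onz("top",(295+(u-400)/6.667,155+v/6.667),B+.014)
W,S,N,E=q(447,170),q(580,295),q(553,60),q(690,183)
print("foot",yaw(W-S),np.linalg.norm(W-S),yaw(N-W),np.linalg.norm(N-W),(W+S)/2)
for n,i in(("top",(205.6,203.3)),("scene",(212.5,233.6))): print("island",n,onz(n,i,B+.043))
P=[onz("top",(189.5,181),B+.066),onz("scene",(184.5,219.25),B+.066)];print("pivot",P)
print("screws", [onz("top",p,B+.010) for p in((202.75,171),(232,211.25),(205,229.75))])
K=[onz("top",(165.5,195),B+.094),onz("scene",(170.5,233),B+.094)];print("knob",K)
s=[onz("top",p,B+.010) for p in((202.75,171),(232,211.25),(205,229.75))]
print("nest yaw screws",yaw(s[0]-s[1]),np.linalg.norm(s[0]-s[1]),yaw(s[2]-s[1]),np.linalg.norm(s[2]-s[1]))
bt=[onz("top",p,B+.043) for p in((196.54,198.76),(203.92,193.49),(213.92,207.49),(206.54,212.76))];print("island yaw",yaw(bt[0]-bt[3]),np.linalg.norm(bt[0]-bt[3]))
```

```text
lid top/scene @z [ 0.5524 -0.1709  0.098 ] [ 0.5526 -0.1684  0.098 ]
lid width 0.05002240327090577 42.470745289473236
scene 0.04548484180098119 46.01240053542294
foot 44.59844067788109 0.06737434503282912 -45.46012565638034 0.058429238492210774 [ 0.5318 -0.1477  0.028 ]
island top [0.501  0.1126 0.057 ]
island scene [0.4996 0.1152 0.057 ]
pivot [array([0.5518, 0.1473, 0.08  ]), array([0.5527, 0.1477, 0.08  ])]
screws [array([0.5859, 0.123 , 0.024 ]), array([0.4834, 0.0515, 0.024 ]), array([0.4396, 0.1182, 0.024 ])]
knob [array([0.5163, 0.1968, 0.108 ]), array([0.5192, 0.1982, 0.108 ])]
nest yaw screws 34.9096982838452 0.1249564284841807 123.308422982292 0.07982540881153602
island yaw 34.81109988093047 0.041344436512523626
```

```bash
cat >> h.py <<'E'
from scipy.spatial.transform import Rotation as Ro
T=np.radians(45)
UP=np.array([0,0,1.])
hz=lambda deg:np.array([np.cos(np.radians(deg)),np.sin(np.radians(deg)),0])
def Rt(zaz,yaz,t=T):           # tool z at azimuth zaz, t below... t = angle from vertical
    z=np.sin(t)*hz(zaz)-np.cos(t)*UP;y=hz(yaz);return np.c_[np.cross(y,z),y,z]
def rows(p,R):                 # shift (cm) and turn from the measured pose
    o=manip.get_obs();M=o['tcp_rot']
    return np.r_[M.T@(np.asarray(p)-o['ee_pos'])*100,Ro.from_matrix(M.T@R).as_rotvec()]
H=manip.hold_point_z
RH=Rt(-46,44); GH=np.array([.5525,-.1697,.064])   # grasp at holder
RN=Rt(34.8,-55.2); SEAT=np.array([.5008,.1130,.049])
E
python3 - <<'E'
from h import *
print(RH)
for k in(.12,0):print(GH+RH[:,2]*(H-k),rows(GH+RH[:,2]*(H-k),RH))
E
```

```text
[[-0.4912  0.7193  0.4912]
 [ 0.5087  0.6947 -0.5087]
 [-0.7071  0.     -0.7071]]
[ 0.5027 -0.1182  0.1356] [ 40.326  -20.1907   6.0254  -0.7395  -0.5323  -1.7836]
[ 0.5617 -0.1792  0.0508] [ 43.0277 -12.1373  14.5015  -0.7395  -0.5323  -1.7836]
```

```bash
G="40.3 -20.2 4.0 -.74 -.532 -1.784"; python3 -m pendant '20 -10 -3 -.37 -.266 -.892; 20 -10 -3 -.37 -.266 -.892; 20 -10 -3 -.37 -.266 -.892; 20 -10 -3 -.37 -.266 -.892; 20 -10 -3 -.37 -.266 -.892; 20 -10 -3 -.37 -.266 -.892; 40.3 -20.2 4 -.74 -.532 -1.784; 40.3 -20.2 4 -.74 -.532 -1.784; 40.3 -20.2 4 -.74 -.532 -1.784; 40.3 -20.2 4 -.74 -.532 -1.784; 40.3 -20.2 4 -.74 -.532 -1.784; 40.3 -20.2 4 -.74 -.532 -1.784' 0 60
python3 - <<'E'
from h import *
o=manip.get_obs();print(o['joints'],o['joint_vel'])
for k in(.12,0):print(rows(GH+RH[:,2]*(H-k),RH))
E
```

```text
time_s: 1.6
ee_pos: [0.5011, -0.1175, 0.1545]
tcp_rot: [[-0.497, 0.715, 0.492], [0.504, 0.699, -0.508], [-0.707, -0.004, -0.707]]
force: [1.0, -0.8, 0.6]
finger_gap: 0.0854
finger_force: 0.0
[-0.0249  0.0119 -1.0274 -0.0883 -0.5181  0.6007] [-0.0871 -0.0846 -0.2575 -0.4692  0.1061 -0.587 ]
[ 1.216   0.0808  1.446   0.0013 -0.0001  0.0074]
[ 1.2149  0.0648 13.446   0.0013 -0.0001  0.0074]
```

```bash
python3 -m pendant '1.2 .1 3 0 0 0; 1.2 .1 6 0 0 0; 1.2 .1 9 0 0 0; 1.2 .1 11.5 0 0 0; 1.2 .1 13.4 0 0 0; 1.2 .1 13.4 0 0 0; 1.2 .1 13.4 0 0 0'
python3 - <<'E'
from h import *
print(rows(GH+RH[:,2]*H,RH))
t=vision.grab_frame("top");s=vision.grab_frame("scene")
f=lambda im,x,y:cv2.resize(im[y:y+75,x:x+80],(400,375),interpolation=cv2.INTER_CUBIC)
cv2.imwrite("pics/grasp.png",np.hstack([f(t,285,145),f(s,250,125)])[:,:,::-1])
E
```

```text
time_s: 2.48
ee_pos: [0.5629, -0.1798, 0.053]
tcp_rot: [[-0.491, 0.719, 0.492], [0.508, 0.695, -0.509], [-0.708, -0.001, -0.707]]
force: [0.3, 0.8, 0.2]
finger_gap: 0.0853
finger_force: 0.0
[ 0.2513 -0.0434  0.0683 -0.      0.0007  0.0008]
```

View pics/grasp.png

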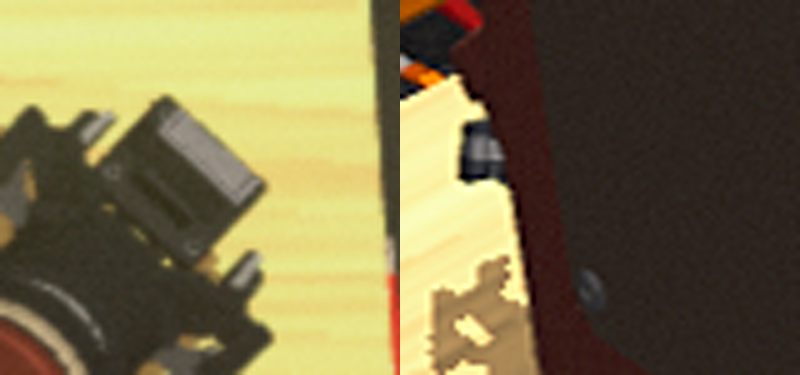

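Both fingers straddle the lid evenly in the top view: tips at crop (95,128) and (245,270), lid strip centre at (212,155). I'll go 4 mm further in and close.

```bash
python3 -m pendant '.2 0 .4 0 0 0; .2 0 .4 0 0 0' 0 && python3 -m pendant '0 0 0 0 0 0; 0 0 0 0 0 0; 0 0 0 0 0 0; 0 0 0 0 0 0; 0 0 0 0 0 0; 0 0 0 0 0 0' 1 50
```

```text
time_s: 2.82
ee_pos: [0.5644, -0.181, 0.0487]
tcp_rot: [[-0.491, 0.719, 0.492], [0.508, 0.695, -0.509], [-0.708, -0.0, -0.706]]
force: [0.0, -0.1, -0.6]
finger_gap: 0.0852
finger_force: 0.0
time_s: 3.58
ee_pos: [0.5693, -0.1799, 0.0519]
tcp_rot: [[-0.486, 0.716, 0.5], [0.506, 0.698, -0.507], [-0.712, 0.007, -0.702]]
force: [5.6, 12.3, 12.2]
finger_gap: 0.0001
finger_force: 17.3
```

Run:
```python
from h import *
for n in C: print(n,"tcp",proj(n,manip.get_obs()['ee_pos']),"tip pts",onz("top",(304,170.6),.055),onz("top",(334,199),.055))
t=vision.grab_frame("top");s=vision.grab_frame("scene")
f=lambda im,x,y:cv2.resize(im[y:y+75,x:x+80],(400,375),interpolation=cv2.INTER_CUBIC)
cv2.imwrite("pics/grasp2.png",np.hstack([f(t,285,145),f(s,250,125)])[:,:,::-1])
```

```text
scene tcp [292.0833 158.335 ] tip pts [ 0.5755 -0.1256  0.055 ] [ 0.5048 -0.1945  0.055 ]
top tcp [326.2456 172.8773] tip pts [ 0.5755 -0.1256  0.055 ] [ 0.5048 -0.1945  0.055 ]
```

View pics/grasp2.png

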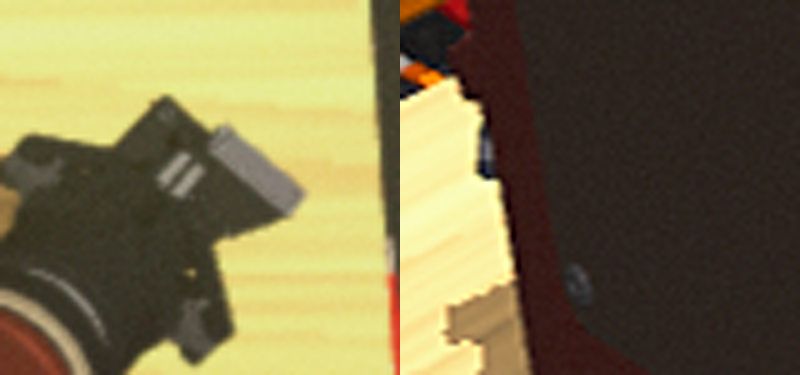

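The fingers shut without the lid. They were short, and they pushed it back and along the slot: its strip moved from crop (212,155) to (258,170). I'll back off along the tool axis and look again.

```bash
python3 -m pendant '0 0 -1 0 0 0; 0 0 -3 0 0 0; 0 0 -6 0 0 0; 0 0 -10 0 0 0; 0 0 -14 0 0 0; 0 0 -18 0 0 0; 0 0 -22 0 0 0; 0 0 -22 0 0 0' 0
python3 - <<'E'
from h import *
o=manip.get_obs();print(o['joints'])
t=vision.grab_frame("top");s=vision.grab_frame("scene")
cv2.imwrite("pics/t3.png",t[:,:,::-1]);cv2.imwrite("pics/s3.png",s[:,:,::-1])
f=lambda im,x,y:cv2.resize(im[y:y+75,x:x+80],(400,375),interpolation=cv2.INTER_CUBIC)
cv2.imwrite("pics/after.png",np.hstack([f(t,285,145),f(s,250,125)])[:,:,::-1])
E
```

```text
time_s: 4.68
ee_pos: [0.456, -0.0681, 0.206]
tcp_rot: [[-0.49, 0.718, 0.495], [0.507, 0.696, -0.508], [-0.709, 0.002, -0.705]]
force: [0.2, 0.9, -0.3]
finger_gap: 0.0854
finger_force: 0.0
[ 0.1453 -0.1508 -0.9671  0.2213 -0.6119  0.7742]
```

View pics/after.png

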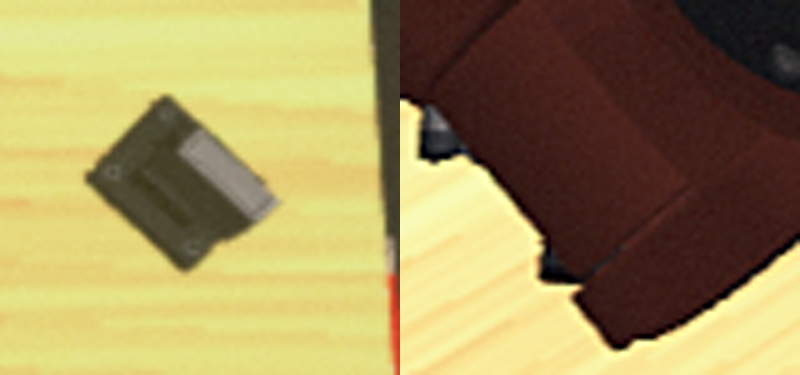

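The lid still stands in the slot, about 11 mm further along -u, with its strip centre at crop (228,172). I'll re-measure it by mask.

```bash
cat > lid.py <<'E'
from h import *
t=cv2.imread("pics/t3.png");g=cv2.cvtColor(t,cv2.COLOR_BGR2GRAY);S=cv2.cvtColor(t,cv2.COLOR_BGR2HSV)[...,1]
m=np.zeros_like(g);b=(slice(160,202),slice(300,348));m[b]=((g[b]>95)&(g[b]<180)&(S[b]<70))*255
m=cv2.morphologyEx(m,cv2.MORPH_OPEN,np.ones((2,2)))
r=cv2.minAreaRect(max(cv2.findContours(m,0,2)[0],key=cv2.contourArea));print(r,onz("top",r[0],.098))
bp=[onz("top",p,.098)[:2] for p in cv2.boxPoints(r)]
for i in range(4):
    v=bp[i]-bp[i-1];print(np.linalg.norm(v),np.degrees(np.arctan2(v[1],v[0])))
print("tcp px now",proj("top",manip.get_obs()['ee_pos']))
E
python3 lid.py
```

```text
((331.2500305175781, 180.75001525878906), (21.21320343017578, 6.363960266113281), 45.0) [ 0.5423 -0.1802  0.098 ]
0.04821241252743964 42.51962571051892
0.014997955940769596 -46.665221204970884
0.048303115687526293 -137.57822315274896
0.014914451845321018 132.99114317882743
tcp px now [289.6117 216.2426]
```

Run:
```python
import cv2,numpy as np
np.set_printoptions(linewidth=250,threshold=100000)
from h import *
g=cv2.cvtColor(cv2.imread("pics/t3.png"),cv2.COLOR_BGR2GRAY);print(g[168:196,310:346])
```

```text
[[215 210 185 104  71  70  72  93  86  84  69  72  84 137 199 208 212 208 212 212 213 211 211 211 210 209 209 208 210 211 211 209 207 207 206 208]
 [213 184 111  73  69  69  69  74  79  77  70  64  70  85 120 177 207 212 214 213 212 213 211 213 214 212 211 210 212 210 212 210 208 211 210 211]
 [187 111  72  73  73  74  71  70  73  69  66  63  66  70  86 123 173 206 213 214 214 213 213 213 213 211 214 212 212 212 212 213 210 211 212 212]
 [112  72  74  73  70  70  71  70  67  59  64  72  72  86 121 134 127 177 204 214 215 216 215 218 215 215 215 217 214 214 217 215 215 215 216 216]
 [ 71  72  70  72  72  71  70  68  60  58  62  73  88 117 128 132 128 119 156 207 217 215 216 215 215 217 214 215 214 215 214 216 211 213 214 212]
 [ 68  72  72  74  70  64  60  60  58  55  61  86 124 128 129 143 138 131 113 156 204 215 213 212 214 211 210 212 211 213 214 213 212 214 214 214]
 [ 73  70  73  70  73  71  59  62  60  59  74 108 134 126 146 143 143 139 132 119 157 198 210 213 211 214 211 212 212 213 211 210 211 210 213 213]
 [ 75  76  72  71  71  67  62  66  65  63  86 128 131 148 144 142 141 1
[... 2316 characters left out ...]
73  72  72  72  71  67  73  73  72  72  68  63  64  72  88 124 164 204 212 212 214 211 213 214 213 212 215 211]
 [211 212 208 184 106  63  66  74  72  72  72  73  71  73  73  77  71  70  73  81  86 113 157 199 209 209 210 209 209 210 209 209 211 208 209 210]
 [208 209 208 205 181 104  66  65  70  73  73  77  87  83  88  78  76  87 119 158 161 197 204 205 206 209 208 208 207 206 207 209 209 206 207 210]
 [208 208 207 209 205 185 113  73  65  73  75  82  89  74  77  81  85 133 196 203 203 207 203 206 206 207 209 204 204 208 206 209 207 207 207 207]
 [208 208 208 209 208 203 189 126  74  62  69  75  87 100  95  82 112 174 205 209 209 208 211 212 209 210 210 210 210 210 211 208 210 211 208 208]]
```

Run:
```python
from h import *
g=GH+np.array([-.0029,-.0028,.003])
for k in(.1,.03,-.014):print(g+RH[:,2]*(H-k),rows(g+RH[:,2]*(H-k),RH))
```

```text
[ 0.5097 -0.1311  0.1245] [-0.1518 -0.4645 11.4127  0.0008  0.0015  0.001 ]
[ 0.544  -0.1668  0.075 ] [-0.1413 -0.4704 18.4127  0.0008  0.0015  0.001 ]
[ 0.5657 -0.1891  0.0439] [-0.1347 -0.4741 22.8127  0.0008  0.0015  0.001 ]
```

```bash
python3 -m pendant '-.1 -.5 5 0 0 0; -.1 -.5 10 0 0 0; -.1 -.5 14 0 0 0; -.1 -.5 17 0 0 0; -.1 -.5 19 0 0 0; -.1 -.5 21 0 0 0; -.1 -.5 22.8 0 0 0; -.1 -.5 22.8 0 0 0; -.1 -.1 22.8 0 0 0; -.1 -.1 22.8 0 0 0' 0
python3 - <<'E'
from h import *
import shutil
print(rows(GH+np.array([0,0,.003])+RH[:,2]*(H+.014),RH))
t=vision.grab_frame("top");cv2.imwrite("pics/t3.png",t[:,:,::-1])
E
python3 lid.py
```

```text
time_s: 6.02
ee_pos: [0.5682, -0.186, 0.0442]
tcp_rot: [[-0.491, 0.719, 0.493], [0.507, 0.695, -0.509], [-0.708, 0.0, -0.706]]
force: [-0.3, -0.4, 0.5]
finger_gap: 0.0857
finger_force: 0.0
[-0.0116  0.0031  0.054   0.0008  0.0015  0.0008]
((331.2500305175781, 180.75001525878906), (21.21320343017578, 6.363960266113281), 45.0) [ 0.5423 -0.1802  0.098 ]
0.04821241252743964 42.51962571051892
0.014997955940769596 -46.665221204970884
0.048303115687526293 -137.57822315274896
0.014914451845321018 132.99114317882743
tcp px now [328.0912 173.8245]
```

```bash
python3 -m pendant '0 0 0 0 0 0; 0 0 0 0 0 0; 0 0 0 0 0 0' 0.36 20
python3 - <<'E'
from h import *
t=vision.grab_frame("top");cv2.imwrite("pics/t3.png",t[:,:,::-1])
E
python3 lid.py
```

```text
time_s: 6.45
ee_pos: [0.568, -0.1864, 0.0439]
tcp_rot: [[-0.491, 0.719, 0.492], [0.508, 0.695, -0.509], [-0.708, -0.0, -0.706]]
force: [-0.1, -0.8, 0.4]
finger_gap: 0.0549
finger_force: 0.3
((328.7500305175781, 177.25), (21.21320343017578, 6.363960266113281), 45.0) [ 0.5505 -0.1749  0.098 ]
0.04832885316627097 42.508760670477905
0.015021062506511591 -46.59604568226019
0.04842001748645984 -137.5891174370377
0.014937203635628424 133.05953689312818
tcp px now [328.1993 173.9502]
```

The finger slid the lid back towards the slot centre. I'll close a little more and watch the gap.

```bash
python3 -m pendant '0 0 0 0 0 0; 0 0 0 0 0 0; 0 0 0 0 0 0' 0.46 25;  python3 - <<'E'
from h import *
t=vision.grab_frame("top");cv2.imwrite("pics/t3.png",t[:,:,::-1])
E
python3 lid.py | head -1
```

```text
time_s: 6.88
ee_pos: [0.5683, -0.1865, 0.0441]
tcp_rot: [[-0.491, 0.719, 0.492], [0.508, 0.695, -0.509], [-0.708, -0.0, -0.706]]
force: [-1.2, 0.2, 4.1]
finger_gap: 0.0489
finger_force: 25.6
((328.23077392578125, 176.3461456298828), (22.06366539001465, 6.3903913497924805), 42.27368927001953) [ 0.5527 -0.1738  0.098 ]
```

```bash
python3 -m pendant '0 0 0 0 0 0; 0 0 0 0 0 0; 0 0 0 0 0 0' 0.6 45; python3 -m pendant '-.4 0 -.4 0 0 0; -1 0 -1 0 0 0; -2 0 -2 0 0 0; -3 0 -3 0 0 0; -4.5 0 -4.5 0 0 0; -6 0 -6 0 0 0; -8 0 -8 0 0 0; -10 0 -10 0 0 0; -10 0 -10 0 0 0'
```

```text
time_s: 7.3
ee_pos: [0.5684, -0.1866, 0.0442]
tcp_rot: [[-0.49, 0.719, 0.492], [0.507, 0.695, -0.509], [-0.709, 0.0, -0.706]]
force: [-3.2, 0.5, 6.4]
finger_gap: 0.0476
finger_force: 45.3
time_s: 8.43
ee_pos: [0.5694, -0.1864, 0.1885]
tcp_rot: [[-0.488, 0.719, 0.495], [0.507, 0.695, -0.51], [-0.711, 0.003, -0.703]]
force: [0.6, -0.4, -0.8]
finger_gap: 0.0479
finger_force: 46.3
```

The lid is gripped and lifted (gap 47.9 mm). Next I carry it over the nest with a half roll, in three stages.

```bash
cat >> h.py <<'E'
LT=RH.T@(np.array([.5525,-.1725,.063])-np.array([.5683,-.1865,.0441]))  # lid centre in tool frame
def stage(k,n=3,z=.2):
    R=Ro.from_euler('z',80.8*k/n,degrees=True).as_matrix()@RH@Ro.from_euler('z',180*k/n,degrees=True).as_matrix()
    a=np.array([.5525,-.172,z]);b=np.r_[SEAT[:2],z];c=a+(b-a)*k/n
    return rows(c-R@LT,R)
E
python3 - <<'E'
from h import *
print(LT,manip.get_obs()['joints']);R=Ro.from_euler('z',80.8,degrees=True).as_matrix()@RH@Ro.from_euler('z',180,degrees=True).as_matrix()
print(R-RN);print(stage(1))
E
```

```text
[ 0.0015 -0.0016 -0.0282] [-0.196   0.0593 -0.873  -0.0554 -0.4152  0.4552]
[[ 0.  0.  0.]
 [ 0. -0.  0.]
 [ 0.  0.  0.]]
[ 6.3404  6.0834 -5.4002 -0.2884  0.1732  0.7047]
```

```bash
python3 -m pendant '3 3 -3 -.14 .087 .352; 3 3 -3 -.14 .087 .352; 6.3 6.1 -5.4 -.288 .173 .705; 6.3 6.1 -5.4 -.288 .173 .705; 6.3 6.1 -5.4 -.288 .173 .705; 6.3 6.1 -5.4 -.288 .173 .705'; python3 -c "
from h import *
print(manip.get_obs()['joints'],stage(2))"
```

```text
time_s: 9.18
ee_pos: [0.554, -0.0852, 0.1783]
tcp_rot: [[-0.053, 0.747, 0.663], [0.934, 0.273, -0.233], [-0.355, 0.607, -0.711]]
force: [-0.7, -0.5, -0.2]
finger_gap: 0.0473
finger_force: 46.8
[-0.2382 -0.08   -1.0612 -0.1874 -0.0697  1.1127] [ 9.7057  1.815  -3.5988 -0.0069  0.3402  0.7058]
```

```bash
python3 -m pendant '5 1 -2 0 .17 .35; 5 1 -2 0 .17 .35; 9.7 1.8 -3.6 0 .34 .706; 9.7 1.8 -3.6 0 .34 .706; 9.7 1.8 -3.6 0 .34 .706; 9.7 1.8 -3.6 0 .34 .706'; python3 -c "
from h import *
print(manip.get_obs()['joints'],stage(3))"
```

```text
time_s: 9.93
ee_pos: [0.5391, 0.0182, 0.1809]
tcp_rot: [[0.234, 0.678, 0.697], [0.907, -0.411, 0.096], [0.352, 0.609, -0.711]]
force: [-0.1, -0.9, -0.6]
finger_gap: 0.0481
finger_force: 46.8
[-0.3111 -0.1469 -1.0897 -0.1002  0.3095  1.765 ] [ 8.8712 -5.8878 -0.3782  0.2893  0.1733  0.7041]
```

```bash
python3 -m pendant '4 -3 0 .145 .087 .352; 4 -3 0 .145 .087 .352; 8.9 -5.9 -.4 .289 .173 .704; 8.9 -5.9 -.4 .289 .173 .704; 8.9 -5.9 -.4 .289 .173 .704; 8.9 -5.9 -.4 .289 .173 .704; 8.9 -5.9 -.4 .289 .173 .704; 8.9 -5.9 -.4 .289 .173 .704'; python3 -c "
from h import *
print(manip.get_obs()['joints'],stage(3))
t=vision.grab_frame('top');s=vision.grab_frame('scene')
cv2.imwrite('pics/t4.png',t[:,:,::-1]);cv2.imwrite('pics/s4.png',s[:,:,::-1])
f=lambda im,x,y:cv2.resize(im[y:y+75,x:x+80],(400,375),interpolation=cv2.INTER_CUBIC)
cv2.imwrite('pics/above.png',np.hstack([f(t,160,160),f(s,165,165)])[:,:,::-1])
L=manip.get_obs()['ee_pos']+manip.get_obs()['tcp_rot']@LT
print(L,proj('top',L),proj('scene',L))
"
```

```text
time_s: 10.92
ee_pos: [0.5167, 0.1239, 0.1797]
tcp_rot: [[0.579, 0.571, 0.581], [0.403, -0.821, 0.405], [0.709, -0.001, -0.706]]
force: [-0.1, 0.4, -0.6]
finger_gap: 0.0482
finger_force: 46.9
[-0.3088 -0.085  -1.0063  0.1015  0.5976  2.3979] [-0.0742  0.1506  0.0264 -0.001  -0.0021 -0.0001]
[0.5002 0.1145 0.2007] [196.57   196.2408] [207.0371 186.2781]
```

View pics/above.png

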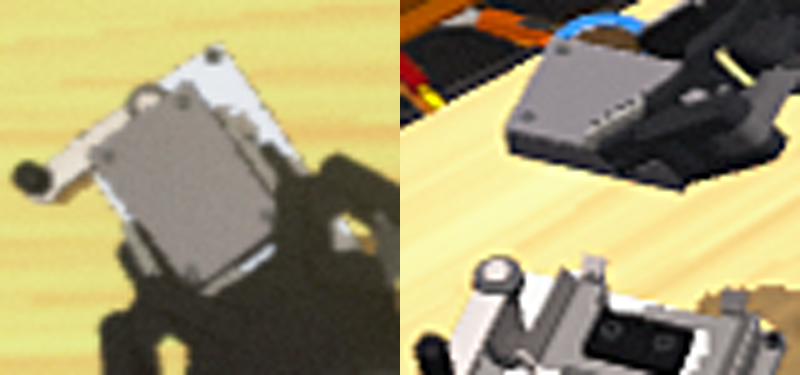

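The closed, smooth face is up with four screw dimples: top crop (184,102), (107,155), (193,272), (266,215), two of them in the scene crop at (561,48), (529,116). Now I check the lid's position, height and yaw.

```bash
python3 -c "
from h import *
q=[(160+u/5,160+v/5) for u,v in((184,102),(107,155),(193,272),(266,215))]
w=[(165+161/5,165+48/5),(165+129/5,165+116/5)]
P=[onz('top',p,.2087) for p in q];print(np.array(P),np.mean(P,0))
for i,j in((0,3),(1,2),(1,0),(2,3)):
  v=P[i]-P[j];print(np.linalg.norm(v),np.degrees(np.arctan2(v[1],v[0])))
for i in 0,1:
  for j in 0,1:print(i,j,tri(w[i],q[j]))
"
```

```text
[[0.5309 0.1129 0.2087]
 [0.5103 0.1433 0.2087]
 [0.4633 0.1095 0.2087]
 [0.4851 0.0808 0.2087]] [0.4974 0.1116 0.2087]
0.0558633362200575 35.04633819054223
0.057831611163466 35.70141460454297
0.036693912815315775 124.05907622377755
0.0360519016638673 127.164116968174
0 0 (array([0.5317, 0.1137, 0.2067]), np.float64(0.0014317710716348644))
0 1 (array([0.5029, 0.1343, 0.2426]), np.float64(0.007575407941490172))
1 0 (array([0.5412, 0.1223, 0.1664]), np.float64(0.009547099712434474))
1 1 (array([0.5104, 0.1434, 0.2066]), np.float64(0.00047616391760971146))
```

```bash
python3 -m pendant '-3 .1 3.1 0 0 0; -5.5 .1 5.7 0 0 0; -7.2 .1 7.4 0 0 0; -8.1 .1 8.5 0 0 0; -8.1 .1 8.5 0 0 0; -8.1 .1 8.5 0 0 0'; python3 -c "
from h import *
o=manip.get_obs();L=o['ee_pos']+o['tcp_rot']@LT;print(L)
t=vision.grab_frame('top');s=vision.grab_frame('scene')
f=lambda im,x,y:cv2.resize(im[y:y+75,x:x+80],(400,375),interpolation=cv2.INTER_CUBIC)
cv2.imwrite('pics/low.png',np.hstack([f(t,165,165),f(s,165,190)])[:,:,::-1])
"
```

```text
time_s: 11.78
ee_pos: [0.52, 0.1251, 0.0628]
tcp_rot: [[0.58, 0.571, 0.581], [0.402, -0.821, 0.406], [0.709, -0.002, -0.705]]
force: [0.8, -0.1, 0.2]
finger_gap: 0.0477
finger_force: 46.9
[0.5035 0.1156 0.0838]
```

View pics/low.png

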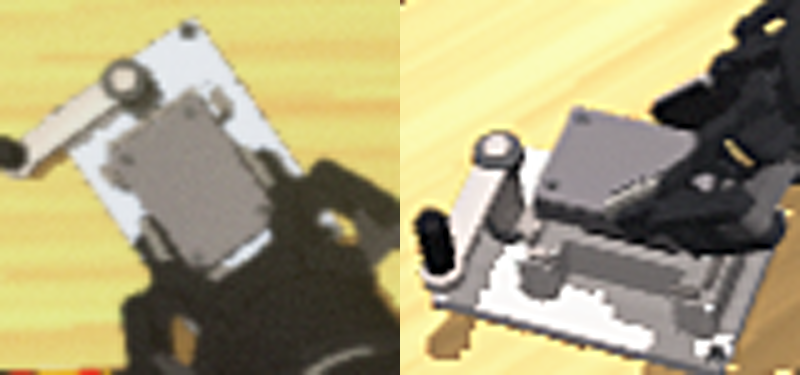

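The lid is low over the nest: dimples at top crop (190,110), (126,157), (200,258), (262,213) and scene crop (581,115), (550,184).

```bash
python3 -c "
from h import *
q=[(165+u/5,165+v/5) for u,v in((190,110),(126,157),(200,258),(262,213))]
w=[(165+181/5,190+115/5),(165+150/5,190+184/5)]
P=[onz('top',p,.0905) for p in q];print(np.mean(P,0))
for i,j in((0,3),(1,2),(1,0),(2,3)):
  v=P[i]-P[j];print(np.linalg.norm(v),np.degrees(np.arctan2(v[1],v[0])))
a,b=tri(w[0],q[0]),tri(w[1],q[1]);m=(a[0]+b[0])/2;print(a,b,m-.0284*hz(34.8), 'P-end mid',(P[0]+P[1])/2-.0284*hz(34.8))
S=[onz('scene',p,.0905) for p in w];print('scene',(S[0]+S[1])/2-.0284*hz(34.8))
"
```

```text
[0.5009 0.1128 0.0905]
0.05830933801686394 34.034731348231745
0.05786888197566153 35.55037860980472
0.03624951023620685 125.72163775969767
0.03470846891602163 125.03581780939243
(array([0.5355, 0.1149, 0.0914]), np.float64(0.0010311502228990915)) (array([0.5147, 0.1448, 0.089 ]), np.float64(0.0012245204581677591)) [0.5018 0.1137 0.0902] P-end mid [0.5014 0.1132 0.0905]
scene [0.502  0.1141 0.0905]
```

Aligned within about 1 mm. I'll descend about 2 cm and then feel for the seat.

```bash
python3 -m pendant '-.6 0 .6 0 0 0; -1.2 0 1.2 0 0 0; -1.4 0 1.4 0 0 0; -1.4 0 1.4 0 0 0'; python3 -m pendant '-.15 0 .15 0 0 0; -.3 0 .3 0 0 0; -.3 0 .3 0 0 0'
```

```text
time_s: 12.38
ee_pos: [0.5199, 0.1252, 0.0428]
tcp_rot: [[0.58, 0.571, 0.581], [0.401, -0.821, 0.406], [0.709, -0.002, -0.705]]
force: [0.1, 0.7, -0.6]
finger_gap: 0.0479
finger_force: 46.9
time_s: 12.75
ee_pos: [0.5211, 0.1257, 0.0401]
tcp_rot: [[0.576, 0.572, 0.584], [0.401, -0.82, 0.408], [0.712, -0.001, -0.702]]
force: [-7.8, -2.9, 21.0]
finger_gap: 0.0476
finger_force: 49.7
```

```bash
python3 -m pendant '-.12 0 .12 0 0 0; -.12 0 .12 0 0 0'
```

```text
time_s: 13.0
ee_pos: [0.5215, 0.1258, 0.0392]
tcp_rot: [[0.575, 0.573, 0.585], [0.401, -0.82, 0.408], [0.713, 0.0, -0.701]]
force: [-13.0, -5.0, 29.7]
finger_gap: 0.0479
finger_force: 55.6
```

```bash
python3 -m pendant '.25 0 -.25 0 0 0; .25 0 -.25 0 0 0'; python3 -m pendant '-.1 0 -.1 0 0 0; -.2 0 0 0 0 0; -.3 0 .1 0 0 0; -.3 0 .1 0 0 0'
```

```text
time_s: 13.25
ee_pos: [0.5199, 0.1252, 0.0403]
tcp_rot: [[0.58, 0.571, 0.581], [0.401, -0.821, 0.406], [0.709, -0.002, -0.705]]
force: [0.2, -0.4, -1.2]
finger_gap: 0.0479
finger_force: 52.0
time_s: 13.75
ee_pos: [0.5196, 0.1251, 0.0392]
tcp_rot: [[0.576, 0.572, 0.584], [0.401, -0.82, 0.408], [0.712, -0.001, -0.702]]
force: [-14.6, -6.1, 32.0]
finger_gap: 0.048
finger_force: 55.9
```

```bash
python3 -m pendant '.15 0 -.15 0 0 0; .15 0 -.15 0 0 0' | head -2
cat > dimp.py <<'E'
from h import *
import sys
o=manip.get_obs();z=float(sys.argv[1]) if len(sys.argv)>1 else .068
c=SEAT.copy();c[2]=z
h,l=hz(34.8),hz(124.8)
out={}
for n in("top","scene"):
    g=cv2.cvtColor(vision.grab_frame(n),cv2.COLOR_RGB2GRAY).astype(np.float32)
    b=cv2.morphologyEx(cv2.GaussianBlur(g,(0,0),.7),cv2.MORPH_BLACKHAT,np.ones((7,7)))
    for sx in(1,-1):
        for sy in(1,-1):
            p=proj(n,c+sx*.0284*h+sy*.0175*l);u,v=np.round(p).astype(int)
            w=b[v-3:v+4,u-3:u+4]; w=np.where(w>.4*w.max(),w,0);yy,xx=np.mgrid[v-3:v+4,u-3:u+4]
            q=(float((w*xx).sum()/w.sum()),float((w*yy).sum()/w.sum()));out[n,sx,sy]=q
            print(n,sx,sy,p,q,w.max(),g[v,u])
for k in((1,1),(1,-1),(-1,1),(-1,-1)):print(k,*tri(out["scene",*k],out["top",*k]))
E
python3 dimp.py
```

```text
time_s: 14.0
ee_pos: [0.5188, 0.1244, 0.0396]
top 1 1 [191.8885 197.5655] (190.17228017685224, 198.75489951250424) 34.30851 114.0
top 1 -1 [204.0637 188.9068] (203.27838207964814, 187.18697721265318) 39.59886 109.0
top -1 1 [205.7885 217.0721] (203.3133459335542, 217.5677722487835) 19.865868 109.0
top -1 -1 [218.0007 208.28  ] (218.36182610374863, 207.48182157653372) 15.333359 109.0
scene 1 1 [196.9747 232.9716] (195.71698492435127, 234.61840296873663) 47.174416 99.0
scene 1 -1 [202.8601 220.4505] (203.08276920485096, 218.6033834918001) 53.88896 109.0
scene -1 1 [222.7629 238.9617] (222.477355976459, 241.36268147127592) 21.578394 43.0
scene -1 -1 [228.0588 226.1361] (225.96852818070823, 228.47120543979062) 58.27608 36.0
(1, 1) [0.5116 0.1479 0.0684] 0.0008348349761120824
(1, -1) [0.5362 0.1147 0.0725] 0.003915155491525689
(-1, 1) [0.4654 0.1158 0.0663] 0.003591995591219724
(-1, -1) [0.4915 0.0836 0.0567] 0.00322255265858372
```

```bash
python3 -m pendant '0 0 0 0 0 0; 0 0 0 0 0 0; 0 0 0 0 0 0' 0.38; python3 -c "
from h import *
t=vision.grab_frame('top');s=vision.grab_frame('scene')
f=lambda im,x,y:cv2.resize(im[y:y+60,x:x+64],(400,375),interpolation=cv2.INTER_CUBIC)
cv2.imwrite('pics/rel.png',np.hstack([f(t,170,170),f(s,175,200)])[:,:,::-1])
"; python3 dimp.py .066 | tail -4
```

```text
time_s: 14.48
ee_pos: [0.5184, 0.1245, 0.0391]
tcp_rot: [[0.581, 0.571, 0.581], [0.401, -0.821, 0.406], [0.709, -0.003, -0.706]]
force: [-0.7, 0.5, -1.0]
finger_gap: 0.053
finger_force: 0.0
(1, 1) [0.5113 0.1481 0.0644] 0.0016607605622299937
(1, -1) [0.5364 0.1148 0.0712] 0.00429650130943147
(-1, 1) [0.4681 0.1113 0.0559] 0.0012739906890162018
(-1, -1) [0.4896 0.0811 0.0567] 0.0024596607773474393
```

```bash
python3 -m pendant '0 0 0 0 0 0; 0 0 0 0 0 0; 0 0 -1 0 0 0; 0 0 -3 0 0 0; 0 0 -6 0 0 0; 0 0 -10 0 0 0; 0 0 -14 0 0 0; 0 0 -18 0 0 0; 0 0 -18 0 0 0' 0.1; python3 -c "
from h import *
t=vision.grab_frame('top');s=vision.grab_frame('scene')
f=lambda im,x,y:cv2.resize(im[y:y+60,x:x+64],(400,375),interpolation=cv2.INTER_CUBIC)
cv2.imwrite('pics/rel2.png',np.hstack([f(t,170,170),f(s,175,195)])[:,:,::-1])
"
```

```text
time_s: 15.8
ee_pos: [0.4143, 0.0494, 0.1679]
tcp_rot: [[0.58, 0.568, 0.584], [0.4, -0.823, 0.403], [0.709, 0.0, -0.705]]
force: [0.8, -0.6, 0.0]
finger_gap: 0.0766
finger_force: 0.0
```

View pics/rel2.png

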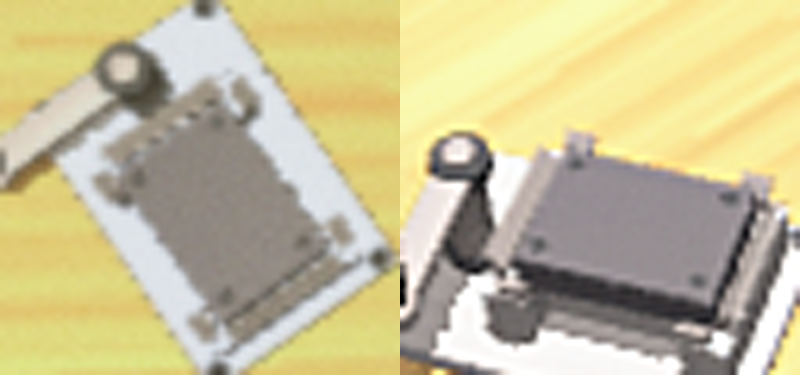

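The lid lies in the pocket, closed face up. Dimples are at top crop (216,118), (137,178), (224,297), (303,243) and scene crop (577,158), (538,243), (698,280), (730,197). I'll check level and height against the nest.

```bash
python3 -c "
from h import *
q=[(170+u/6.25,170+v/6.25) for u,v in((216,118),(137,178),(224,297),(303,243))]
w=[(175+(u-400)/6.25,195+v/6.25) for u,v in((577,158),(538,243),(698,280),(730,197))]
P=[tri(a,b) for a,b in zip(w,q)]
for p in P:print(*p)
X=np.array([p[0] for p in P]);m=X.mean(0);print('mean',m, 'nest',(m-SEAT)@hz(34.8),(m-SEAT)@hz(124.8))
n=np.linalg.svd(X-m)[2][2];print('normal',n, np.arccos(abs(n[2])))
for z in(.06,.065,.07):
  print(z,np.mean([onz('top',a,z) for a in q],0),np.mean([onz('scene',a,z) for a in w],0))
print('screw base',tri((175+400/6.25-0,195+238/6.25),(170+380/6.25,170+257/6.25)),'pivot',tri((175+57/6.25,195+150/6.25),(170+124/6.25,170+67/6.25)))
"
```

```text
[0.5342 0.1137 0.0676] 7.573635967900909e-05
[0.5124 0.144  0.0669] 0.0009557991912786109
[0.4668 0.1115 0.0661] 0.0007415683137737093
[0.4869 0.0822 0.0669] 0.0022238076564329006
mean [0.5001 0.1129 0.0669] nest -0.0006688537547280213 0.00030782993910750256
normal [-0.0234  0.0098  0.9997] 0.02539132888241334
0.06 [0.5005 0.1133 0.06  ] [0.5051 0.1105 0.06  ]
0.065 [0.5    0.1127 0.065 ] [0.5017 0.1125 0.065 ]
0.07 [0.4994 0.1122 0.07  ] [0.4983 0.1144 0.07  ]
screw base (array([0.4846, 0.0552, 0.0241]), np.float64(0.002304231473654576)) pivot (array([0.5531, 0.1473, 0.0799]), np.float64(0.001900248741287834))
```

The lid is seated: its top is at z 0.067, which is board 0.016 + 0.051, it is level within 0.025 rad and centred within 1 mm. Next is the keeper. I'll cage the knob loosely between the fingers and swing it round, turning the tool with the arm.

```bash
cat >> h.py <<'E'
PIV=np.array([.5525,.1475,0])
def knob(th,z):
    d=124.8+np.degrees(th);p=PIV+.062*hz(d);p[2]=z
    return p,Rt(0,0,0) if 0 else np.c_[np.cross(hz(d-90),-UP),hz(d-90),-UP]
E
python3 -c "
from h import *
print(knob(0,.21));print(rows(*knob(0,.21)))"
```

```text
(array([0.5171, 0.1984, 0.21  ]), array([[-0.5707,  0.8211, -0.    ],
       [ 0.8211,  0.5707, -0.    ],
       [ 0.    ,  0.    , -1.    ]]))
[14.9739 -6.3395  8.8644  0.6166 -0.6157 -1.4829]
```

```bash
python3 -m pendant '7 -1 -2 .31 -.31 -.74; 7 -1 -2 .31 -.31 -.74; 7 -1 -2 .31 -.31 -.74; 7 -1 -2 .31 -.31 -.74; 7 -1 -2 .31 -.31 -.74; 15 -6.3 8.9 .617 -.616 -1.483; 15 -6.3 8.9 .617 -.616 -1.483; 15 -6.3 8.9 .617 -.616 -1.483; 15 -6.3 8.9 .617 -.616 -1.483; 15 -6.3 8.9 .617 -.616 -1.483; 15 -6.3 8.9 .617 -.616 -1.483; 15 -6.3 8.9 .617 -.616 -1.483' .7; python3 -c "
from h import *
print(manip.get_obs()['joints'],rows(*knob(0,.087)))"
```

```text
time_s: 17.4
ee_pos: [0.5165, 0.2001, 0.2088]
tcp_rot: [[-0.571, 0.821, -0.002], [0.821, 0.571, 0.002], [0.003, -0.001, -1.0]]
force: [0.0, -0.4, -0.3]
finger_gap: 0.0256
finger_force: 0.0
[ 0.2357  0.341  -0.0484  1.1832  0.003   1.199 ] [-0.2155 -0.0421 12.1745 -0.0006 -0.0034  0.0001]
```

```bash
python3 -m pendant '-.2 0 5 0 0 0; -.2 0 8 0 0 0; -.2 0 9.5 0 0 0; -.2 0 10.5 0 0 0; -.2 0 11.3 0 0 0; -.2 0 12.2 0 0 0; -.2 0 12.2 0 0 0'; python3 -c "
from h import *
for t in(.3,.6,.9):print(t,rows(*knob(t,.087)))"
```

```text
time_s: 18.27
ee_pos: [0.5174, 0.1979, 0.0877]
tcp_rot: [[-0.572, 0.82, -0.002], [0.82, 0.572, 0.001], [0.003, -0.001, -1.0]]
force: [-1.3, -0.1, 0.1]
finger_gap: 0.0255
finger_force: 0.0
0.3 [-0.2204 -1.8285  0.0676 -0.0008 -0.0028 -0.2982]
0.6 [-1.0234 -3.4985  0.0675 -0.0004 -0.0029 -0.5982]
0.9 [-2.2841 -4.8566  0.0658  0.0001 -0.003  -0.8982]
```

```bash
python3 -m pendant '-.1 -.9 0 0 0 -.15; -.3 -1.8 0 0 0 -.3; -.6 -2.7 0 0 0 -.45; -1.1 -3.5 0 0 0 -.6; -1.7 -4.2 0 0 0 -.75; -2.3 -4.8 0 0 0 -.9; -2.3 -4.8 0 0 0 -.9'; python3 -c "
from h import *
for t in(.9,1.2,1.4,1.57,1.65):print(t,rows(*knob(t,.087)))"
```

```text
time_s: 19.15
ee_pos: [0.4917, 0.1514, 0.0884]
tcp_rot: [[-0.998, 0.063, -0.001], [0.063, 0.998, 0.002], [0.001, 0.002, -1.0]]
force: [-0.1, 0.1, -0.2]
finger_gap: 0.0254
finger_force: 0.0
0.9 [ 0.1086 -0.0052  0.1446  0.0016 -0.0013  0.0001]
1.2 [-0.1681 -1.8374  0.1413  0.0018 -0.0011 -0.2999]
1.4 [-0.65   -2.9777  0.1389  0.0019 -0.0009 -0.4999]
1.57 [-1.2312 -3.8554  0.1367  0.002  -0.0008 -0.6699]
1.65 [-1.5544 -4.2315  0.1357  0.002  -0.0007 -0.7499]
```

```bash
python3 -m pendant '0 -.9 .1 0 0 -.15; -.2 -1.8 .1 0 0 -.3; -.5 -2.7 .1 0 0 -.45; -.9 -3.4 .1 0 0 -.6; -1.3 -3.9 .1 0 0 -.68; -1.45 -4.1 .1 0 0 -.72; -1.45 -4.1 .1 0 0 -.72; -1.45 -4.1 .1 0 0 -.72'; python3 -c "
from h import *
print(rows(*knob(1.571,.087)))"
```

```text
time_s: 20.15
ee_pos: [0.5034, 0.1101, 0.087]
tcp_rot: [[-0.792, -0.61, -0.002], [-0.61, 0.792, 0.002], [0.0, 0.002, -1.0]]
force: [-0.4, -0.3, 0.4]
finger_gap: 0.0255
finger_force: 0.0
[ 0.0232  0.2677  0.0004  0.0024 -0.0005  0.0486]
```

Next I push 5 mm more until the stop is felt.

```bash
python3 -m pendant '0 -.2 0 0 0 0; 0 -.4 0 0 0 0; 0 -.5 0 0 0 0; 0 -.5 0 0 0 0'
```

```text
time_s: 20.65
ee_pos: [0.5065, 0.1058, 0.0869]
tcp_rot: [[-0.791, -0.612, -0.002], [-0.612, 0.791, 0.002], [0.001, 0.002, -1.0]]
force: [-0.6, 0.4, -0.1]
finger_gap: 0.0253
finger_force: 0.0
```

```bash
python3 -m pendant '0 .4 0 0 0 0; 0 .4 -3 0 0 0; 0 .4 -8 0 0 0; -4 .4 -14 0 0 0; -10 .4 -16 0 0 0; -16 .4 -16 0 0 0; -16 .4 -16 0 0 0; -16 .4 -16 0 0 0' 0.5 | head -2
cat > kn.py <<'E'
from h import *
im=vision.grab_frame("top");cv2.imwrite("pics/k.png",im[:,:,::-1]);im2=vision.grab_frame("scene")
print("tcp px",proj("top",manip.get_obs()['ee_pos']))
g=cv2.cvtColor(im,cv2.COLOR_RGB2GRAY);np.set_printoptions(linewidth=250,threshold=99999)
print("parked",g[195,160:171],"exp stop",proj("top",knob(1.571,.11)[0]),proj("scene",knob(1.571,.11)[0]))
print(g[180:222:1,186:224])
E
python3 kn.py
```

```text
time_s: 21.65
ee_pos: [0.6303, 0.2069, 0.2459]
tcp px [145.1476 127.0918]
parked [137 127  76  46  40  45  43  35  37  53  93] exp stop [203.1758 200.5861] [211.2635 216.3167]
[[ 84 110 127 132 139 128  82  77  99 147 197 237 241 242 242 242 242 242 242 241 238 241 241 242 241 234 201 222 224 225 228 226 226 227 226 228 228 226]
 [ 76 104 126 135 134 120  79  66  69  94 139 202 236 241 242 243 240 240 239 236 226 234 238 241 242 234 191 196 219 224 226 226 226 224 224 225 225 224]
 [ 73  84 119 128 121  95  74  68  64  77 105 165 209 240 241 238 227 214 227 231 237 229 203 227 241 242 238 227 193 224 225 225 225 224 223 225 225 225]
 [ 82  75  74  78  76  74  67  61  65  74  85 130 199 239 234 214 185 182 212 236 234 182 173 203 238 242 242 235 205 218 221 221 224 223 223 221 223 223]
 [111  88  76  71  70  67  63  59  69  69  79 116 190 229 213 178 172 169 179 205 230 176 166 174 206 236 241 242 232 199 217 218 219 216 221 220 219 218]
 [137 132 100  70  60  57  62  70  69  71  87 138 173 181 178 172 171 165 161 193 229 189 171 167 174 201 241 242 241 234 218 216 216 215 217 216 213
[... 4886 characters left out ...]
01 121 123 145 160 161 155 143 126 147 154 160 160 162 151 164 207 238 241 239]
 [131 130 133 132 130 136 126 130 133 156 159 162 161 160 163 161 138  97 100 122 128 150 153 135 115 142 164 155 159 161 165 170 204 236 240 242 239 229]
 [128 125 126 126 128 127 130 128 130 138 157 163 163 161 159 152 122 102 111 148 154 154 137 102 127 162 156 158 158 140 155 207 238 241 240 236 223 186]
 [130 131 129 132 131 131 134 130 126 117 142 159 161 152 132 128 115 130 111 117 142 122 130 150 152 156 155 159 158 179 223 238 242 240 230 199 196 220]
 [136 134 137 139 139 139 141 139 133 130 139 156 160 150 115 104 107 118 113 105 106 153 177 158 158 157 134 149 205 237 240 241 237 227 194 220 225 226]]
```

```bash
python3 -m pendant '-4 -10 -6 0 0 0; -4 -10 -6 0 0 0; -4 -16 -6 0 0 0; -4 -16 -6 0 0 0'|head -2; python3 -c "
from h import *
t=vision.grab_frame('top');s=vision.grab_frame('scene')
cv2.imwrite('pics/t9.png',t[:,:,::-1]);cv2.imwrite('pics/s9.png',s[:,:,::-1])
for n,a,(x,y,w,h) in(('top',t,(150,165,90,75)),('scene',s,(160,205,95,75))):
  o=cv2.imread(f'pics/{n}0.png')
  for k,im in(('old',o),('new',a[:,:,::-1])):
    g=cv2.cvtColor(np.ascontiguousarray(im[y:y+h,x:x+w]),cv2.COLOR_BGR2GRAY)
    N,_,st,c=cv2.connectedComponentsWithStats((g<58).astype(np.uint8))
    print(n,k,[(st[i,4],(c[i]+[x,y]).round(1).tolist()) for i in range(1,N) if st[i,4]>12])
print(proj('top',knob(0,.11)[0]),proj('scene',knob(0,.11)[0]))
"
```

```text
time_s: 22.25
ee_pos: [0.756, 0.1028, 0.3051]
top old [(np.int32(23), [166.0, 195.2])]
top new []
scene old [(np.int32(162), [212.4, 233.9]), (np.int32(71), [171.8, 238.1]), (np.int32(74), [250.0, 275.8])]
scene new [(np.int32(3367), [222.4, 238.8]), (np.int32(72), [171.7, 237.9])]
[164.5785 194.5471] [170.7898 233.0848]
```

The knob is still parked: scene blob at (171.7,237.9), unchanged. The partly open fingertips must have passed over it. I'll use shut fingers, lower, pushing from behind the knob.

```bash
cat >> h.py <<'E'
def push(th,s,z):
    p,R=knob(th,z);return rows(p+R[:,1]*s,R)
E
python3 -c "
from h import *
print(push(0,.036,.2))"
```

```text
[ 8.9449 21.9971  9.8835 -0.0022 -0.0162  1.6169]
```

```bash
python3 -m pendant '4.5 11 3 0 0 .5; 4.5 11 3 0 0 .8; 4.5 11 3 0 0 .8; 4.5 11 3 0 0 .8; 9 22 7 0 0 1.617; 9 22 7 0 0 1.617; 9 22 7 0 0 1.617; 9 22 9.9 0 0 1.617; 9 22 9.9 0 0 1.617; 9 22 9.9 0 0 1.617; 9 22 9.9 0 0 1.617; 9 22 9.9 0 0 1.617' 1 60; python3 -c "
from h import *
print(push(0,.036,.079),manip.get_obs()['joints'])"
```

```text
time_s: 23.85
ee_pos: [0.5508, 0.2231, 0.2051]
tcp_rot: [[-0.578, 0.816, 0.005], [0.816, 0.578, 0.003], [-0.001, 0.006, -1.0]]
force: [1.6, 0.4, -0.9]
finger_gap: 0.0004
finger_force: 0.0
[-0.0867 -0.6461 12.6027  0.0059  0.0009  0.0086] [0.2611 0.4144 0.0515 1.2021 0.0012 1.2159]
```

Descend behind the knob, then creep forward until contact shows.

```bash
python3 -m pendant '-.1 -.6 5 0 0 0; -.1 -.6 9 0 0 0; -.1 -.6 11 0 0 0; -.1 -.6 12.6 0 0 0; -.1 -.6 12.6 0 0 0'; python3 -m pendant '0 -.8 0 0 0 0; 0 -1.6 0 0 0 0; 0 -2.2 0 0 0 0; 0 -2.2 0 0 0 0' ; python3 -c "
from h import *
s=vision.grab_frame('scene');cv2.imwrite('pics/s10.png',s[:,:,::-1])
g=cv2.cvtColor(s,cv2.COLOR_RGB2GRAY)
x,y,w,h=155,205,40,55
N,_,st,c=cv2.connectedComponentsWithStats((g[y:y+h,x:x+w]<58).astype(np.uint8))
print([(st[i].tolist(),(c[i]+[x,y]).round(1).tolist()) for i in range(1,N) if st[i,4]>12])
for t in(0,.15,.3):print(proj('scene',knob(t,.098)[0]))
print(push(0,.014,.079),proj('scene',manip.get_obs()['ee_pos']))
"
```

```text
time_s: 24.48
ee_pos: [0.5463, 0.2189, 0.0774]
tcp_rot: [[-0.576, 0.818, 0.002], [0.818, 0.576, 0.002], [0.0, 0.003, -1.0]]
force: [0.7, -0.3, -0.2]
finger_gap: 0.0002
finger_force: 0.0
time_s: 24.98
ee_pos: [0.5286, 0.2062, 0.0783]
tcp_rot: [[-0.575, 0.818, 0.004], [0.819, 0.574, 0.002], [-0.0, 0.005, -1.0]]
force: [0.5, 0.1, -0.5]
finger_gap: 0.0001
finger_force: 0.0
[([0, 0, 35, 29, 508], [167.8, 215.2]), ([13, 27, 8, 13, 73], [171.6, 238.1])]
[171.6701 236.7773]
[176.1385 237.5314]
[180.7913 237.726 ]
[ 0.0239 -0.0238 -0.076   0.0047  0.0005  0.0047] [166.6149 241.0365]
```

```bash
python3 -c "
import cv2,numpy as np
np.set_printoptions(linewidth=250,threshold=99999)
a=cv2.imread('pics/s10.png');b=cv2.imread('pics/scene0.png')
g=cv2.cvtColor(a,6);h=cv2.cvtColor(b,6)
print(g[214:256,154:188]);print(h[226:256,154:188])
"
```

```text
[[ 25  31  27  34  31  33  29  32  23  23  25  30  35  39  37  32  33  33  41  33  28  32  27  27  28  26  31  25  24   4  55 245 248 247]
 [ 26  19  29  27  26  29  30  29  27  24  22  35  39  39  38  38  36  40  39  29  28  28  30  30  27  32  30  21   8 141 246 248 248 247]
 [ 29  24  27  34  34  32  25  32  24  18  25  38  38  35  41  40  37  35  29  32  29  28  28  25  26  26  23  10  38 137 170 171 169 222]
 [ 29  21  28  30  28  26  29  27  24  23  22  38  40  38  41  37  32  29  27  30  32  29  29  26  23  17   8  64 162 248 253 236 146 110]
 [ 29  26  25  30  30  25  26  28  32  28  25  29  29  27  26  31  28  25  30  27  27  31  26  19   9  93 118 171 249 251 249 253 222 132]
 [ 27  25  25  24  30  28  31  28  29  26  28  25  29  29  32  31  28  30  31  31  27  19  14   1 136 166 128 168 248 253 251 255 211 126]
 [ 28  26  19  20  27  24  26  27  29  30  22  30  30  27  30  30  27  31  27  26  19   9   1 121 246 228 123 140 237 255 255 252 147  98]
 [ 17  16  73  95  52  23  30  33  27  30  24  25  27  30  27  30  28  29  26  17   2 131 246 247 247 182  88 112 117 122 121 1
[... 8209 characters left out ...]
248]
 [235 234 233 233 230 229 229 228 230 232 233 230 225 224 221 224 232 149  67  89  89  94  98 104 110 123 218 254 254 254 255 254 251 249]
 [234 231 231 230 229 228 230 231 232 231 227 224 223 221 223 227 233 237 243 245 194 132 109 105 100  94 119 136 161 211 241 252 254 255]
 [231 230 230 228 229 230 233 232 230 225 224 223 223 226 230 232 235 239 244 246 202 140 145 143 113 110  96  86  91 100 116 136 135 206]
 [228 228 228 229 231 232 230 226 224 223 221 225 228 231 233 235 237 240 246 204 144 140 142 136 129 119 218 240 158  97  89  90  81 106]
 [228 229 232 234 232 228 225 224 223 224 227 230 232 234 237 237 240 246 202 143 135 134 132 128 123 113 224 241 239 239 240 243 160  99]]
```

The finger ends appear in the scene at about (162,234), well above the TCP's projection (167,241). So the real tips sit roughly 15–20 mm behind the reported TCP. I'll go 14 mm lower here, where it's free behind the arm, and push forward.

```bash
cat > kn.py <<'E'
from h import *
s=vision.grab_frame('scene');cv2.imwrite('pics/s11.png',s[:,:,::-1])
g=cv2.cvtColor(s,cv2.COLOR_RGB2GRAY);x,y,w,h=155,205,75,65
N,_,st,c=cv2.connectedComponentsWithStats((g[y:y+h,x:x+w]<58).astype(np.uint8))
print([(st[i].tolist(),(c[i]+[x,y]).round(1).tolist()) for i in range(1,N) if st[i,4]>12])
print(*[proj('scene',knob(t,.097)[0]).round(1) for t in(0,.1,.2,.3,.6,.9,1.2,1.57)])
E
python3 -m pendant '0 0 .7 0 0 0; 0 0 1.4 0 0 0; 0 0 1.4 0 0 0'; python3 -m pendant '0 -.4 0 0 0 0; 0 -.8 0 0 0 0; 0 -1.2 0 0 0 0; 0 -1.2 0 0 0 0'; python3 kn.py
```

```text
time_s: 25.4
ee_pos: [0.5313, 0.2079, 0.0667]
tcp_rot: [[-0.575, 0.818, 0.009], [0.818, 0.575, 0.005], [-0.001, 0.01, -1.0]]
force: [-4.5, 2.2, 30.9]
finger_gap: -0.0002
finger_force: 15.2
time_s: 25.9
ee_pos: [0.5219, 0.2012, 0.0668]
tcp_rot: [[-0.575, 0.818, 0.01], [0.818, 0.575, 0.005], [-0.001, 0.011, -1.0]]
force: [-2.4, 3.0, 30.0]
finger_gap: -0.0001
finger_force: 14.8
[([0, 0, 41, 41, 826], [171.3, 219.2])]
[171.7 237.1] [174.7 237.6] [177.7 238. ] [180.9 238. ] [190.2 236.7] [198.9 233.3] [206.  228.2] [211.7 220.4]
```

Run:
```python
import cv2,numpy as np
np.set_printoptions(linewidth=250,threshold=99999)
g=cv2.cvtColor(cv2.imread('pics/s11.png'),6);print(g[216:254,152:190])
from h import *
print(proj('scene',manip.get_obs()['ee_pos']))
```

```text
[[ 29  31  30  29  23  22  29  22  24  32  25  29  34  30  32  28  23  35  33  17  24   4 146 248 251 219  60   8  43  73  78  51  31  28  28  30  33  32]
 [ 31  32  32  29  27  25  22  24  27  34  33  29  30  28  32  27  26  38  36  26  29  21  98 142 153  86  27  27  40  57  59  38  26  30  24  35  36  24]
 [ 29  32  28  28  29  25  25  25  28  34  26  26  31  29  30  28  23  27  26  32  35  35  41  39  38  32  36  33  28  36  30  28  26  29  25  28  30  20]
 [ 26  27  29  31  31  30  27  25  27  31  34  28  35  34  29  28  24  23  25  38  35  37  33  34  33  41  38  34  30  29  26  27  28  33  27  28  25   6]
 [ 26  23  24  26  26  27  28  29  28  30  29  25  31  31  28  22  24  22  32  36  38  36  38  38  40  41  35  33  32  29  31  27  28  31  27  26  13  77]
 [ 10  11  17  23  28  26  27  23  22  34  29  31  31  30  28  31  23  24  30  36  40  38  38  40  41  31  25  30  27  27  29  27  30  26  23  21  20  39]
 [118 143  91  27  21  25  29  28  30  25  28  31  27  27  30  29  21  20  31  37  41  38  39  33  33  28  31  27  28  24  30  25  23  17  65  97  51 142]
 [169 186 187 1
[... 4110 characters left out ...]
51 155 146 129 168 180 181 178 178 177 177 177 178 180 180]
 [158 161 166 168 168 166 164 161 157 159 159 161 160 165 164 157 153 151 149 128 116 124 131 150 168 175 176 183 184 183 179 178 177 175 175 177 178 177]
 [163 168 168 165 165 160 160 159 159 157 159 163 163 158 153 148 149 148 153 124 109 118 115 114 116 123 133 150 166 175 176 179 183 178 179 176 176 177]
 [168 166 166 163 162 160 156 155 160 160 165 160 154 153 151 147 150 155 161 163 166 170 172 160 127 122 117 116 117 123 132 153 166 173 176 178 180 181]
 [164 163 160 158 160 159 158 162 165 162 157 152 147 149 150 151 157 162 166 167 170 174 169 170 172 166 131 133 124 120 117 117 117 124 135 152 168 177]]
[171.4563 245.2147]
```

The knob has now moved: it is dark at about (176,238) against (171.7,238) parked. The fingers are pushing it from behind while standing on the arm's top. I'll lift off slightly and follow the arc.

```bash
python3 -m pendant '0 0 -.9 0 0 0; 0 0 -.9 0 0 0'; python3 -c "
from h import *
for t in(.15,.3,.5,.7,.9):print(t,push(t,.012,.072))"
```

```text
time_s: 26.2
ee_pos: [0.5193, 0.1997, 0.0729]
tcp_rot: [[-0.575, 0.818, 0.004], [0.818, 0.575, 0.002], [-0.0, 0.005, -1.0]]
force: [-0.1, 1.1, 1.2]
finger_gap: 0.0001
finger_force: 0.5
0.15 [ 0.1317  0.0061  0.0874  0.0045  0.0008 -0.1451]
0.3 [ 0.1043 -0.9399  0.0831  0.0045  0.0011 -0.2951]
0.5 [-0.151  -2.1747  0.0775  0.0044  0.0016 -0.4951]
0.7 [-0.6465 -3.3341  0.0724  0.0042  0.002  -0.6951]
0.9 [-1.3625 -4.372   0.068   0.0041  0.0025 -0.8951]
```

```bash
python3 -m pendant '.1 0 0 0 0 -.145; .1 -.9 0 0 0 -.295; 0 -1.6 0 0 0 -.4; -.15 -2.2 0 0 0 -.495; -.4 -2.8 0 0 0 -.6; -.65 -3.3 0 0 0 -.695; -1 -3.9 0 0 0 -.8; -1.35 -4.4 0 0 0 -.895; -1.35 -4.4 0 0 0 -.895'; python3 kn.py;  python3 -c "
from h import *
print([proj('scene',knob(t,.105)[0]).round(1).tolist() for t in(.3,.6,.9,1.2,1.57)])
for t in(1.1,1.3,1.5,1.6):print(t,push(t,.012,.075))"
```

```text
time_s: 27.32
ee_pos: [0.4903, 0.1629, 0.0719]
tcp_rot: [[-0.998, 0.065, 0.002], [0.065, 0.998, 0.002], [-0.002, 0.002, -1.0]]
force: [0.3, -0.3, -0.3]
finger_gap: 0.0
finger_force: 0.0
[([1, 0, 58, 36, 1034], [185.4, 217.6]), ([49, 35, 23, 7, 56], [215.1, 243.0])]
[171.7 237.1] [174.7 237.6] [177.7 238. ] [180.9 238. ] [190.2 236.7] [198.9 233.3] [206.  228.2] [211.7 220.4]
[[180.3, 235.6], [189.8, 234.3], [198.5, 230.9], [205.7, 225.8], [211.4, 217.9]]
1.1 [ 0.016  -1.2177 -0.3001  0.0019  0.0025 -0.2026]
1.3 [-0.1242 -2.4708 -0.3025  0.0016  0.0027 -0.4026]
1.5 [-0.5105 -3.671  -0.3042  0.0014  0.0029 -0.6025]
1.6 [-0.7915 -4.2363 -0.3047  0.0012  0.003  -0.7025]
```

```bash
python3 -m pendant '0 -.6 -.2 0 0 -.1; 0 -1.2 -.2 0 0 -.2; 0 -1.85 -.2 0 0 -.3; -.1 -2.5 -.2 0 0 -.4; -.3 -3.1 -.2 0 0 -.5; -.5 -3.7 -.2 0 0 -.6; -.7 -4.1 -.2 0 0 -.67; -.7 -4.1 -.2 0 0 -.67; -.7 -4.1 -.2 0 0 -.67'; python3 -c "
from h import *
print(push(1.571,.012,.075))"
```

```text
time_s: 28.5
ee_pos: [0.4951, 0.1221, 0.0744]
tcp_rot: [[-0.823, -0.568, 0.003], [-0.568, 0.823, 0.002], [-0.004, -0.0, -1.0]]
force: [-0.0, -0.3, 0.2]
finger_gap: 0.0003
finger_force: 0.1
[ 0.0367  0.011  -0.0632 -0.      0.0039 -0.0035]
```

Nudge towards the stop until force appears.

```bash
python3 -m pendant '0 -.2 0 0 0 0; 0 -.4 0 0 0 0; 0 -.4 0 0 0 0'; python3 -c "
from h import *
s=vision.grab_frame('scene');g=cv2.cvtColor(s,6+1)
np.set_printoptions(linewidth=250,threshold=99999)
print(proj('scene',manip.get_obs()['ee_pos']))
print(g[206:246,194:228])"
```

```text
time_s: 28.88
ee_pos: [0.4976, 0.1187, 0.0747]
tcp_rot: [[-0.822, -0.57, 0.004], [-0.57, 0.822, 0.002], [-0.005, -0.0, -1.0]]
force: [-1.5, 1.3, 3.3]
finger_gap: 0.0
finger_force: 1.5
[211.064  229.8356]
[[ 66  68  70  75  48  32  40  28  25  32  33  29  27  31  24  21  20  23  21  65  69 238 244 238 235 234 230 227 226 228 229 229 230 232]
 [ 69  70  74  67  48  45  77  68  45  36  32  34  31  34  25  25  23  18  12  73 150 240 241 235 233 228 227 226 227 229 230 230 233 236]
 [ 72  70  72  64  41  43  74  83  88  74  45  29  33  31  29  26  18  18  15  46 150 238 238 231 227 227 228 228 230 230 234 236 236 238]
 [ 83  79  77  57  36  26  47  48  63  62  39  31  34  29  22  26  23  21  28  31 100 229 234 227 227 228 229 229 232 236 236 237 237 236]
 [ 89  90  84  52  32  33  32  29  25  24  25  30  30  21  17  24  19  16  15  15  92 226 232 229 228 230 232 234 236 237 238 237 235 233]
 [ 73  78  73  48  39  41  38  25  16  20  20  15  21  20  21  23  16  11  51  41  49 224 235 231 231 233 235 237 238 237 235 234 233 235]
 [ 67  71  61  40  36  37  33  32  28  21  22  22  19  17  18 
[... 3964 characters left out ...]
 52]
 [ 96  76  65  77  66  63  56  49  51  57  51  54  56  53  54  57  52  44  60  54  65  72  73  80  86  86  85  87  82  82  87  66  38  89]
 [ 92  86  89  91  96 109  88  90  76  62  55  50  52  52  54  52  55  54  56  55  57  50  54  56  68  71  75  78  82  85  86  48  52 103]
 [163 115  84  92  93 108 109 109 106 107 108 100  81  68  63  56  50  51  52  55  56  54  55  56  58  52  48  61  67  72  83  45  89 108]
 [119  93  83  86  98 114 106 104 105 106 109 108 107 108 112 100  92  73  66  52  51  53  54  53  56  54  53  56  56  49  59  38 100 110]
 [112  97  87  82 132 163 169 155 132 118 105 103 103 107 107 106 109 107 109  87  91  73  61  53  52  51  53  50  53  53  55  54  97  98]]
```

The knob base shows at (211.5,226) and the arm strip runs over the lid. There is light force, so it is at the stop. I'll back off, retreat upward and check the angle.

```bash
python3 -m pendant '0 .5 0 0 0 0; 0 .8 -.5 0 0 0; 0 .8 -4 0 0 0; 0 .8 -9 0 0 0; 0 .8 -14 0 0 0; 0 6 -18 0 0 0; 0 12 -20 0 0 0; 0 18 -20 0 0 0; 0 24 -20 0 0 0; 0 24 -20 0 0 0'
cat > kn.py <<'E'
from h import *
for n,(x,y,w,h) in(('scene',(190,200,50,50)),('top',(180,175,60,60))):
    g=cv2.cvtColor(vision.grab_frame(n),cv2.COLOR_RGB2GRAY)
    N,_,st,c=cv2.connectedComponentsWithStats((g[y:y+h,x:x+w]<(42 if n=='scene' else 65)).astype(np.uint8))
    for i in range(1,N):
        if st[i,4]>8:
            q=c[i]+[x,y];z=.097 if n=='scene' else .108;p=onz(n,q,z)-PIV;print(n,st[i].tolist(),q.round(1),'r',np.hypot(*p[:2]).round(4),'theta',(np.arctan2(p[1],p[0])-np.radians(124.8))%(2*np.pi))
E
python3 kn.py
```

```text
time_s: 30.18
ee_pos: [0.3571, 0.3181, 0.2748]
tcp_rot: [[-0.818, -0.575, 0.003], [-0.575, 0.818, 0.003], [-0.004, 0.0, -1.0]]
force: [0.9, -0.1, 0.2]
finger_gap: 0.0002
finger_force: 0.0
scene [17, 18, 7, 12, 65] [210.1 223.4] r 0.0621 theta 1.4338298449778772
top [19, 25, 6, 5, 19] [201.7 202.3] r 0.0631 theta 1.494149872733212
```

The angle reads 1.43–1.49 rad, near the limit but short of the stop; the tips were riding near the knob's top. I'll push once more, lower.

```bash
python3 -c "
from h import *
print(push(1.571,.034,.15),push(1.571,.034,.062))"
```

```text
[  0.016  -21.4204  12.4763  -0.0007   0.004    0.0009] [  0.0513 -21.4141  21.2762  -0.0007   0.004    0.0009]
```

```bash
python3 -m pendant '0 -6 3 0 0 0; 0 -12 6 0 0 0; 0 -17 10 0 0 0; 0 -21.4 12.5 0 0 0; 0 -21.4 16 0 0 0; 0 -21.4 19 0 0 0; 0 -21.4 20.5 0 0 0; 0 -21.4 21.3 0 0 0; 0 -21.4 21.3 0 0 0'; python3 -m pendant '0 -.6 0 0 0 0; 0 -1.2 0 0 0 0; 0 -1.6 0 0 0 0; 0 -1.8 0 0 0 0; 0 -1.8 0 0 0 0'
```

```text
time_s: 31.4
ee_pos: [0.4829, 0.1398, 0.0618]
tcp_rot: [[-0.822, -0.57, 0.004], [-0.57, 0.822, 0.002], [-0.004, -0.0, -1.0]]
force: [-0.1, -1.0, 0.3]
finger_gap: -0.0001
finger_force: 0.0
time_s: 32.02
ee_pos: [0.4915, 0.1275, 0.0619]
tcp_rot: [[-0.821, -0.571, 0.001], [-0.571, 0.821, 0.007], [-0.005, 0.005, -1.0]]
force: [-7.9, 12.1, 6.9]
finger_gap: -0.0004
finger_force: 8.0
```

A 14 N reaction along nest +y means the arm is against its stop. Retreat and check.

```bash
python3 -m pendant '0 .5 0 0 0 0; 0 1.5 0 0 0 0; 0 1.8 -3 0 0 0; 0 1.8 -8 0 0 0; 0 1.8 -14 0 0 0; 0 8 -20 0 0 0; 0 14 -21 0 0 0; 0 20 -21 0 0 0; 0 24 -21 0 0 0; 0 24 -21 0 0 0'; python3 kn.py; sleep 0
python3 - <<'E'
from h import *
g=cv2.cvtColor(vision.grab_frame("scene"),7);b=cv2.morphologyEx(g,cv2.MORPH_BLACKHAT,np.ones((5,5)))
# lid dimples (seen before at these scene pixels)
w=[(175+(u-400)/6.25,195+v/6.25) for u,v in((577,158),(538,243),(698,280),(730,197))]
for u,v in w:
    U,V=int(round(u)),int(round(v));k=b[V-3:V+4,U-3:U+4];j=np.unravel_index(k.argmax(),k.shape);print((round(u,1),round(v,1)),"->",(U-3+j[1],V-3+j[0]),k.max())
E
```

```text
time_s: 33.28
ee_pos: [0.3531, 0.3245, 0.2718]
tcp_rot: [[-0.819, -0.574, 0.004], [-0.574, 0.819, 0.003], [-0.005, 0.0, -1.0]]
force: [0.6, -0.9, 0.2]
finger_gap: -0.0001
finger_force: 0.0
scene [18, 16, 7, 13, 66] [210.7 221.6] r 0.0613 theta 1.5103567699971538
top [21, 24, 5, 5, 20] [203.2 201.2] r 0.063 theta 1.5584576232330019
(203.3, 220.3) -> (np.int64(203), np.int64(221)) 119
(197.1, 233.9) -> (np.int64(194), np.int64(237)) 103
(222.7, 239.8) -> (np.int64(226), np.int64(241)) 107
(227.8, 226.5) -> (np.int64(231), np.int64(229)) 102
```

The keeper is at its stop (1.51–1.56 rad) and the lid dimples at (197,234) and (222,240) were still in place during the sweep. Handing in.

```bash
python3 -c "
from bench import job
print(job.close_job())"
```

```text
the job is handed in; nothing more can be done
None
```

I laid the lid closed face up in the nest, swung the keeper arm over it to its stop (camera 1.51–1.56 rad), and handed the job in after about 33 s; the hand-in call did not return a verdict.

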